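Tip a mould case over the fence so its pour hole faces up

ROBOT

A 6-joint arm with a two-finger parallel gripper is mounted at the origin on a cart in front of the work surface, level with it; the furniture and walls round the work are solid. World frame = base frame: x ahead of the robot, y to its left, z up, the work surface at z = 0. Lengths are in m, angles in rad, forces in N, time in s.
With the tool pointing down it reaches from about 0.3 to 0.775 m from the base axis. Payload 14.6 kg.
Tool frame: the origin (TCP) lies at the very end of the fingers, on their centre line; the grasp point (between the pads) lies 19 mm behind it; z points along the fingers, y is the line along which they close (so a half turn about z gives the same grasp; the last joint's range is limited). The gripper opens to 94 mm and grips with 3 to 60 N. Pads are 16 mm wide; open, the fingers measure 119 mm over their backs; the gripper's body (75 mm by 177 mm) begins 78 mm behind the grasp point.
Start: joints at [-1.197, 0.3, 1.521, -0, 1.321, -0.067], TCP at [0.235, -0.497, 0.205] pointing down, gripper open.
Joint ranges: [-3.03, 3.03], [-0.79, 2.21], [0.23, 2.52], [-1.04, 4.18], [0, 3.07], [-2.55, 2.55]. Speed limits (rad/s): [2.22, 2.22, 2.57, 3.14, 3.14, 3.14].

INTERFACE

Orientations are given as [roll, pitch, yaw] about the fixed x, y, z axes, in that order (R = Rz(yaw) Ry(pitch) Rx(roll)).
In Python, from station import ctrl gives the robot as it stands.
- The arm moves only by the tool carry_out, never from a script. Its argument "motion" is text: rows parted by semicolons, each of 7 numbers parted by spaces: the shift along the world's x, y, z in m, then the turn, a rotation vector about the world's x, y, z in degrees, then the closure in counts, from 0 (fully open) to 255 (shut). In form: dx dy dz wx wy wz hand; .... A call has 1 to 20 rows; each row shifts and turns the commanded pose from where the row before left it; what a row does not reach is not made up. A row lasts 1/12 s, in which the tool goes at most 41.7 mm and 7.16 degrees, less where a joint would pass 70% of its speed; a pose out of reach is approached as far as the arm can. A call is refused whole if a number of a shift passes 0.0417 or a number of a turn 7.16, either way. A call with a gripper value outside its range is refused whole. The fingers move at their own pace and stop on an object; "grip_force" is the grip in N (left out, the last holds). Time passes only in rows, so rows that do not move let the fingers close. It gives the time, the measured TCP pose, the force, the opening and the grip force at its end, in the units of the state.
- ctrl.get_obs(): the state, without advancing time (a new reading comes with each control period).
- ctrl.camera(name): name is "scene" or "top" or "wrist"; returns a dict with "pixels" (480x640x3 uint8, red, green, blue), "range_z" (480x640 float32, m along the optical axis (not along the pixel's ray), 0 where there is no reading), "K" (3x3 intrinsics, pixels), "dist" ([k1, k2, p1, p2, k3] as OpenCV has them; the pictures are not rectified), "position" and "attitude" of the camera in the world. Camera axes: x right, y up, looking along -z (the intrinsics and any distortion apply to the point x, -y, -z); pixel columns grow to the right and rows downward; lengths in m; the calibration is good to about 2 mm. A picture is of the moment at which its call begins.
- ctrl.hand_in(): hands the job in; it is judged then, once.
The state is a dict: "time_s": time; "qpos": joint angles; "joint_vel": joint speeds; "tau": joint torques, N m; "ee_pos": TCP position; "eef_rot": TCP orientation; "force": force on the tool from outside, world axes, zero at the start; "moment": the same for the moment, N m; "grip_width": finger opening in m; "grip_force": force on a finger pad.
Only numpy, scipy, OpenCV 4.12 (cv2) and the standard library are available. Lean on these libraries where they do the work, as an engineer would, in place of code of your own. Each camera call takes 0.05 s, during which the arm holds its last target. There are 200 camera calls.

TASK

The tipping board must be cleared for the next pour: take the cast part off it and stand it upright on the bench, clear of the board. Then bring the mould case by its lug to stand square on the bench against the front edge of the board, mid-way between the side rails and with its pour hole facing away from the board, let go, and push it over that edge so that it lies flat on the board between the rails with the pour hole facing up. Leave the bottles and the mould half standing where they are.

Things in the scene. Friction and masses are not known exactly. Their poses are not given: they have to be found in the camera images.
- tip_board: Plywood board fixed to the bench, 150 mm deep, 144 wide, bed 12 high; its steel-faced front edge, a 12 mm upright step, is the fence. Origin on the bench at the middle of the front edge; x points into the bed (the tipping direction, roughly the robot's right), y along the fence (away from the robot), z up. Side rails 16 mm above the bed, x = 40 to 150 mm, inner faces y = +-59 mm. No back rail.
- fence (a point): Middle of the fence's top front edge, 12 mm above the bench, axes as the board.
- mould_case: Plywood mould case, loose, 0.4 to 0.85 kg, a solid, evenly weighted box (it overbalances once leant about 40 degrees) 80 mm (x) by 90 mm (y) by 120 mm tall (z) with an aluminium lifting lug on top. Origin at the centre of its underside; its -x face bears the round pour hole, so -x is the side the hole faces while it stands. Starts upright.
- case_mid (a point): Centre of the mould case's box (60 mm above its underside), axes as the case.
- case_lug (a point): Centre of the lifting lug: an upright plate 40 mm long along the case's x, 12 mm thick along its y, reaching from 120 to 150 mm above the underside; grasp it from above across the 12 mm.
- case_toe (a point): Middle of the lower edge of the case opposite the pour hole (x = +40 mm, at its underside): the edge that goes against the fence.
- pour_hole (a point): Centre of the pour hole (steel ring 38 mm across, flush, 60 mm above the underside) in the middle of the case's -x face, axes as the case.
- cast_part: The cast part's body (see part_mid); origin at the centre of its underside, z up through its stem.
- part_mid (a point): Middle (22 mm above its foot) of the cast part: a red resin knob 44 mm tall on a round foot 55 mm across, waist 24 mm thick from 16 to 30 mm up, round head 28 mm across from 30 to 44 mm up. 50 g. It starts upright on the bed of the board. z points up through its stem.
- bottle_nozzle_mid (a point): Middle of a bystander: small bottle 40 mm across, 120 mm tall, with pointed nozzle.
- bottle_drops_mid (a point): Middle of a bystander: small dropper bottle 43 mm across, 135 mm tall.
- bottle_oil_mid (a point): Middle of a bystander: small bottle 51 mm across, 115 mm tall, screw cap.
- mould_half_mid (a point): Middle of a bystander: flat silicone mould half, 60 by 85 mm, 24 mm high, lying on the bench.
- back_bottle_left (a point): Middle of the left one of two small nozzle bottles, fixed, about 45 mm across and 100 mm tall, nearest the board in the back row; more fixed bottles and the shelf stand behind them.
- back_bottle_right (a point): Middle of the right one of those two fixed bottles, 45 mm across and 100 mm tall. The big fixed pail stands to the right of it.

How it is judged:
On the way, in this order (a step that is already met when the one before it is completed fails the run):
1. the cast part stands upright on the bench, clear of the tipping board (angle between part_mid's own z axis and vertical below 0.15 rad and height (world z) of part_mid below 0.03 m and (x of part_mid in the frame of tip_board below -0.03 m or x of part_mid in the frame of tip_board above 0.18 m or y of part_mid in the frame of tip_board above 0.1 m or y of part_mid in the frame of tip_board below -0.1 m)), for 0.3 s.
2. the mould case stands upright on the bench against the fence, let go, midway between the rails and square, pour hole away from the board (angle between case_mid's own z axis and vertical below 0.06 rad and height (world z) of case_mid below 0.066 m and x of case_mid in the frame of tip_board above -0.055 m and y of case_mid in the frame of tip_board between -0.014 and 0.014 m and x of pour_hole in the frame of tip_board below -0.07 m and angle between the x axis of case_mid and the x axis of tip_board, either way round below 0.14 rad and contact force between the fingers and mould_case below 0.3 N), for 0.3 s.
3. the case leans over the fence with its toe still at the fence (angle between case_mid's own z axis and vertical above 0.3 rad and distance between case_toe and fence below 0.032 m), for 0.02 s.
At the end, for the whole second after the job is handed in: Case flat on the bed between the rails: pour hole up within 4.5 degrees, centre within 18 mm of the middle line and 20 to 85 mm past the front edge, square within 11 degrees. Cast part upright on the bench, its middle 28 mm or more outside the board. Both at rest (all of step 1 and angle between case_mid's own x axis and vertical above 3.06 rad and z of case_mid in the frame of tip_board between 0.046 and 0.058 m and x of case_mid in the frame of tip_board between 0.02 and 0.085 m and y of case_mid in the frame of tip_board between -0.018 and 0.018 m and angle between the y axis of case_mid and the y axis of tip_board, either way round below 0.2 rad and linear speed of each of mould_case, cast_part below 0.02 m/s); the robot touches nothing.
It fails at once if a bystander (bottle or mould half) is moved more than 20 mm or tipped (distance of any of bottle_nozzle_mid, bottle_drops_mid, bottle_oil_mid, mould_half_mid from where it was at the start of the episode above 0.02 m or angle between any of bottle_nozzle_mid, bottle_drops_mid, bottle_oil_mid, mould_half_mid's own z axis and vertical above 0.3 rad).
It also fails if it takes over 72 s, if anything falls off the work surface, if the arm or the gripper's body presses on something with over 40 N, if the wrist force passes 120 N, or if a joint passes its speed limit or range.

## Working session

There is one attempt and no reset: what is moved stays moved. The work goes in short steps, Python scripts to look and compute and a tool call to move; the robot and the scene stay as the last step left them, time stands still between calls to the robot, and variables do not carry over. Pictures are saved under pics/ and viewed, at most 10 in all, crops included, and the job is handed in when it is done.

Besides the shell and the picture viewer there is one more tool, called after "Request:" by a JSON object that holds its "method" and its "body". carry_out: Moves the arm, as the interface text tells. Its arguments: {"type":"object","properties":{"motion":{"type":"string"},"grip_force":{"type":"number"}},"required":["motion"]}

```bash
mkdir -p pics
cat > h.py <<'E'
import numpy as np, cv2
from station import ctrl
def cam(n,save=None):
    c=ctrl.camera(n)
    if save: cv2.imwrite('pics/'+save,c['pixels'][:,:,::-1])
    return c
def Rm(a):
    a=np.array(a,float)
    if a.shape==(3,3): return a
    from scipy.spatial.transform import Rotation as R
    return R.from_euler('xyz',a).as_matrix() if a.size==3 else R.from_quat(a).as_matrix()
def ray(c,uv):
    p=cv2.undistortPoints(np.array(uv,float).reshape(-1,1,2),np.array(c['K']),np.array(c['dist'])).reshape(-1,2)
    d=np.c_[p[:,0],-p[:,1],-np.ones(len(p))]
    return d@Rm(c['attitude']).T
def onz(c,uv,z):
    d=ray(c,uv);o=np.array(c['position']);return o+d*((z-o[2])/d[:,2])[:,None]
def cloud(c,mask=None):
    z=c['range_z'];m=z>0
    if mask is not None:m&=mask
    v,u=np.nonzero(m);return np.array(c['position'])+ray(c,np.c_[u,v])*z[v,u][:,None],np.c_[u,v]
E
python3 - <<'E'
from h import *
for n in('scene','top'):
    c=cam(n,n+'0.png');print(n,c['position'],c['attitude'],c['K'],c['dist'])
print(ctrl.get_obs())
E
```

```text
scene [-0.04763462  0.91155854  0.74700904] [ 0.90315923 -0.00921713 -2.4771705 ] [[536.48132351   0.         314.03163016]
 [  0.         536.48132351 239.64890633]
 [  0.           0.           1.        ]] [-0.10687422  0.          0.          0.          0.        ]
top [0.25053333 0.28672104 1.2523016 ] [ 0.17541045 -0.00801082 -1.5951688 ] [[572.09158402   0.         314.64629308]
 [  0.         572.09158402 240.10347045]
 [  0.           0.           1.        ]] [-0.08405132  0.          0.          0.          0.        ]
{'time_s': 0.1, 'qpos': array([-1.19660948e+00,  3.00402511e-01,  1.52148726e+00, -1.29488802e-05,
        1.32069315e+00, -6.66051927e-02]), 'joint_vel': array([ 0.00035651, -0.00170512, -0.00293751, -0.00056934,  0.00019075,
        0.0016194 ]), 'tau': array([ 8.81064898e-04, -5.32647300e+01, -3.53285944e+01,  7.09631760e-02,
        2.34824186e-02, -3.24233440e-05]), 'ee_pos': array([ 0.2345715 , -0.49722549,  0.20496364]), 'eef_rot': array([-3.14060374e+00, -5.33933264e-05,  4.40795223e-01]), 'force': array([-0.15591435, -1.21174991,  1.23876253]), 'moment': array([-0.044348  ,  0.01358567, -0.0133972 ]), 'grip_force': 0.0, 'grip_width': 0.09393197491914046}
```

View pics/top0.png

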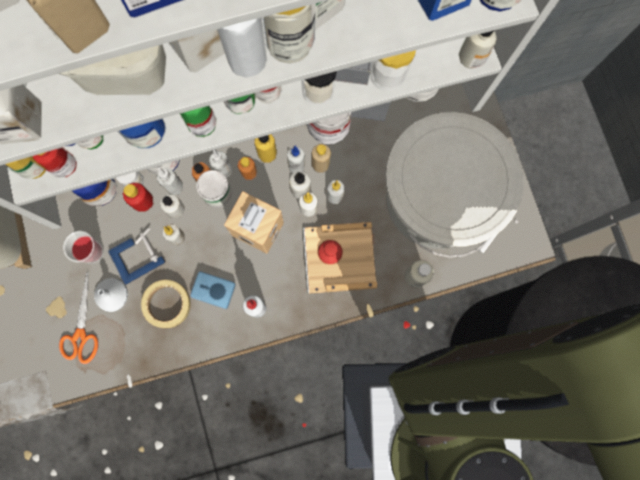

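View pics/scene0.png

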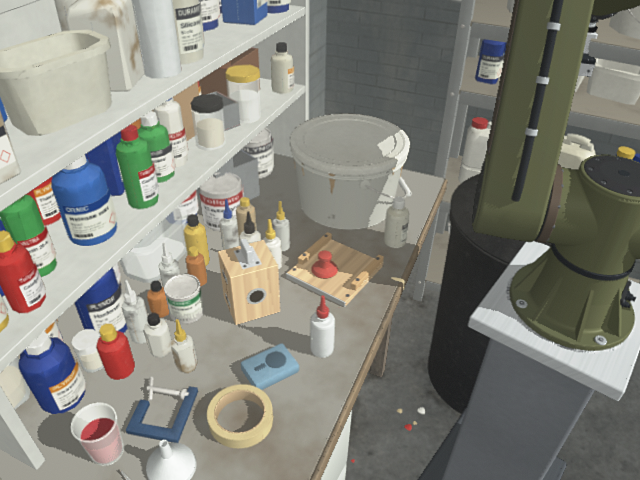

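Top view: board at about (340,257) with its fence on the left side, red part at (330,252). The case is at (254,220) with its lug on top, the bottle at (253,306), the mould half at (213,289) and the back bottles at (308,203) and (336,190).

Run:
```python
from h import *
c=cam('top')
im=c['pixels'][150:330,180:440,::-1]
cv2.imwrite('pics/crop0.png',cv2.resize(im,None,fx=3,fy=3,interpolation=cv2.INTER_CUBIC))
P,uv=cloud(c)
hsv=cv2.cvtColor(c['pixels'],cv2.COLOR_RGB2HSV)
def sel(x0,x1,y0,y1,zl,zh):
    m=(uv[:,0]>=x0)&(uv[:,0]<=x1)&(uv[:,1]>=y0)&(uv[:,1]<=y1)&(P[:,2]>zl)&(P[:,2]<zh);return m
def rect(name,m):
    Q=P[m]; 
    if len(Q)<3: print(name,'none');return
    r=cv2.minAreaRect((Q[:,:2]*1000).astype(np.float32))
    print(name,len(Q),'z',np.median(Q[:,2]).round(4),'c',np.round(r[0],1),'s',np.round(r[1],1),'a',round(r[2],1))
rect('bench',sel(270,300,260,300,-.02,.02))
rect('casetop',sel(210,300,180,260,.11,.13))
rect('lug',sel(210,300,180,260,.14,.16))
rect('bed+rail',sel(295,385,215,300,.007,.035))
rect('rails',sel(295,385,215,300,.022,.035))
red=(hsv[:,:,1]>150)&((hsv[:,:,0]<8)|(hsv[:,:,0]>172))
rm=red[uv[:,1],uv[:,0]]
rect('part',sel(310,350,230,275,.013,.1)&rm)
rect('parthead',sel(310,350,230,275,.04,.1)&rm)
rect('bottle(253,306)',sel(235,275,290,325,.02,.15))
rect('b308',sel(295,318,185,218,.03,.13))
rect('b336',sel(325,348,175,205,.03,.13))
rect('b300',sel(290,312,170,196,.03,.2))
rect('drop423',sel(405,440,255,290,.03,.2))
rect('half',sel(185,240,265,312,.01,.05))
```

```text
bench 1263 z -0.0 c [385.2 338.7] s [66.5 89.7] a 88.9
casetop 1593 z 0.1204 c [499.5 398.6] s [91.3 80.3] a 61.8
lug 136 z 0.1495 c [499.4 398.4] s [12.9 39.9] a 61.8
bed+rail 4324 z 0.0131 c [431.9 212.4] s [186.3 173.3] a 82.5
rails 816 z 0.0273 c [430.3 203.5] s [145.2 118.3] a 2.4
part 424 z 0.0253 c [441.4 238.7] s [48.1 48.8] a 88.6
parthead 138 z 0.0549 c [442.7 239.8] s [25.6 26.6] a 87.1
bottle(253,306) 376 z 0.0825 c [325.2 401.6] s [40.9 39.7] a 87.5
b308 465 z 0.0673 c [555.2 288.3] s [61.4 39. ] a 16.6
b336 292 z 0.0692 c [571.3 226.2] s [36.4 36.1] a 43.9
b300 462 z 0.0707 c [585.1 301. ] s [84.7 44.8] a 7.3
drop423 538 z 0.0861 c [388.8  42. ] s [48.4 72.2] a 13.9
half 1142 z 0.0223 c [351.8 507.3] s [96.3 95. ] a 69.7
```

View pics/crop0.png

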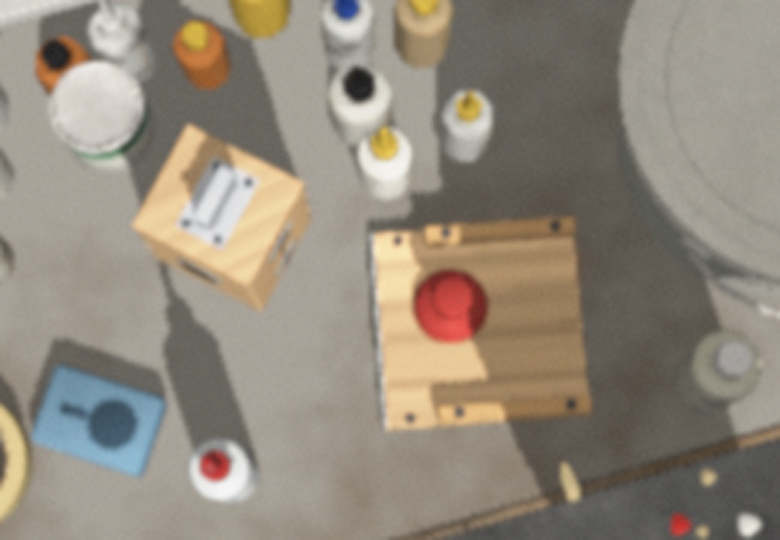

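The crop shows the board corners at crop pixels (372,233), (387,430), (574,217) and (590,410). The hole is on the case's lower-left face, at (200,270).

Run:
```python
from h import *
c=cam('top')
f=lambda u,v:[180+u/3,150+v/3]
F=onz(c,[f(373,233),f(387,429)],.012);B=onz(c,[f(574,217),f(590,410)],.028)
print(F.round(4),B.round(4),'mid',F.mean(0)[:2].round(4))
for a,b in((F[1],F[0]),(B[1],B[0])):print(np.degrees(np.arctan2(*(b-a)[1::-1])),np.linalg.norm((b-a)[:2]))
P,uv=cloud(c)
m=(uv[:,0]>385)&(uv[:,0]<525)&(uv[:,1]>100)&(uv[:,1]<250)&(P[:,2]>.1)
Q=P[m];print('pail',np.percentile(Q,[1,50,99],axis=0).round(3))
m=(P[:,0]>.4)&(P[:,0]<.62)&(P[:,1]>.25)&(P[:,1]<.6)&(P[:,2]>.16);print('high',P[m].min(0) if m.any() else 0, m.sum())
```

```text
[[0.4985 0.2935 0.012 ]
 [0.3539 0.2865 0.012 ]] [[0.5039 0.1466 0.028 ]
 [0.3626 0.1409 0.028 ]] mid [0.4262 0.29  ]
2.7852559012562974 0.1447400837683527
2.294128924286352 0.14135267821036815
pail [[ 0.43  -0.132  0.151]
 [ 0.556 -0.002  0.175]
 [ 0.687  0.124  0.182]]
high [0.58002593 0.44879348 0.20081509] 7258
```

Request:
{"method": "carry_out", "body": {"motion": "0.01 0.03 0.0125 0 0 6.9 100;0.01 0.037 0.0125 0 0 6.9 100;0.01 0.037 0.0125 0 0 6.9 100;0.01 0.037 0.0125 0 0 6.9 100;0.01 0.037 0 0 0 6.9 100;0.01 0.037 0 0 0 6.9 100;0.01 0.037 0 0 0 6.9 100;0.01 0.037 0 0 0 6.9 100;0.01 0.037 0 0 0 6.9 100;0.01 0.037 0 0 0 6.9 100;0.01 0.037 0 0 0 6.9 100;0.01 0.037 0 0 0 6.9 100;0.01 0.037 0 0 0 6.9 100;0.01 0.037 0 0 0 0 100;0.01 0.037 0 0 0 0 100;0.012 0.037 0 0 0 0 100;0.012 0.037 0 0 0 0 100;0.012 0.037 0 0 0 0 100;0.012 0.037 0 0 0 0 100;0.012 0.037 0 0 0 0 100", "grip_force": 10}}

```text
time_s: 1.87
ee_pos: [0.4447, 0.2377, 0.2553]
eef_rot: [-3.142, 0.0, 2.007]
force: [0.2, -0.1, 0.6]
grip_width: 0.0574
grip_force: 0.0
```

Request:
{"method": "carry_out", "body": {"motion": "0 0 0 0 0 0 100;0 0 0 0 0 0 100;0 0 0 0 0 0 100"}}

```text
time_s: 2.12
ee_pos: [0.4444, 0.2353, 0.2552]
eef_rot: [-3.141, 0.0, 2.007]
force: [-0.2, -0.0, -0.3]
grip_width: 0.0572
grip_force: 0.0
```

Run:
```python
from h import *
c=cam('wrist','w1.png');o=ctrl.get_obs();print(o['ee_pos'],np.degrees(o['eef_rot']),o['grip_width'],o['time_s'])
hsv=cv2.cvtColor(c['pixels'],cv2.COLOR_RGB2HSV)
red=(hsv[:,:,1]>150)&((hsv[:,:,0]<8)|(hsv[:,:,0]>172))
P,uv=cloud(c,red)
for zl in(.013,.045):
    Q=P[(P[:,2]>zl)&(P[:,2]<.07)]
    print(len(Q),Q.mean(0).round(4),Q.min(0).round(4),Q.max(0).round(4))
```

```text
[0.44447328 0.23483495 0.25547277] [-1.79990289e+02  4.39469911e-03  1.14923372e+02] 0.05703835674252259 2.1667
34 [0.4357 0.2537 0.0253] [0.4195 0.2442 0.018 ] [0.4499 0.259  0.0554]
3 [0.4422 0.2468 0.0537] [0.4307 0.2442 0.0512] [0.4499 0.2501 0.0554]
```

View pics/w1.png

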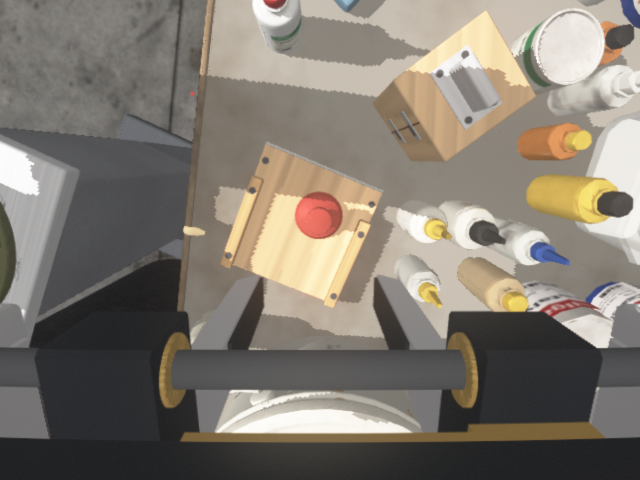

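The wrist view shows the part at (318,215), the fence from (267,144) to (383,190), and the case with its lug at (470,82).

Run:
```python
from h import *
c=cam('wrist')
hsv=cv2.cvtColor(c['pixels'],cv2.COLOR_RGB2HSV)
red=((hsv[:,:,1]>130)&((hsv[:,:,0]<10)|(hsv[:,:,0]>170))).astype(np.uint8)
red[:170]=0;red[260:]=0
k=max(cv2.findContours(red,0,2)[0],key=cv2.contourArea)
(u,v),r=cv2.minEnclosingCircle(k);print(u,v,r,onz(c,[[u,v],[u+r,v]],.025))
print('head',onz(c,[[320,216]],.05))
F=onz(c,[[267,144],[383,190]],.012);B=onz(c,[[224,264],[333,305]],.012)
print(F,B)
for a,b in((F[0],F[1]),(B[0],B[1])):print(np.degrees(np.arctan2(*(b-a)[1::-1])),np.linalg.norm((b-a)[:2]))
print('mid',F.mean(0))
print('lug', onz(c,[[441,57],[470,125],[502,97],[463,48]],.15), (c['range_z']>0).mean())
```

```text
318.0643615722656 214.55445861816406 23.282581329345703 [[0.44233437 0.24187895 0.025     ]
 [0.46609348 0.25290671 0.025     ]]
head [[0.4432865  0.24466562 0.05      ]]
[[0.35820773 0.28807844 0.012     ]
 [0.49862998 0.29715044 0.012     ]] [[0.36581743 0.13847296 0.012     ]
 [0.5070639  0.14611701 0.012     ]]
3.6964634674862245 0.14071499496122394
3.0977448189319987 0.14145316348030323
mid [0.42841885 0.29261444 0.012     ]
lug [[0.46655566 0.39905539 0.15      ]
 [0.50886097 0.36720495 0.15      ]
 [0.5205055  0.39465004 0.15      ]
 [0.4779758  0.41116688 0.15      ]] 0.994599609375
```

Request:
{"method": "carry_out", "body": {"motion": "-0.002 0.005 -0.03 0 0 0 100;0 0 -0.04 0 0 0 100;0 0 -0.04 0 0 0 100;0 0 -0.04 0 0 0 100;0 0 -0.03 0 0 0 100;0 0 -0.02 0 0 0 100;0 0 -0.0145 0 0 0 100;0 0 -0.01 0 0 0 100;0 0 0 0 0 0 100;0 0 0 0 0 0 100;0 0 0 0 0 0 255;0 0 0 0 0 0 255;0 0 0 0 0 0 255;0 0 0 0 0 0 255;0 0 0 0 0 0 255;0 0 0 0 0 0 255;0 0 0 0 0 0 255", "grip_force": 12}}

```text
time_s: 3.63
ee_pos: [0.4428, 0.2406, 0.0312]
eef_rot: [3.141, 0.0, 2.006]
force: [-0.7, -0.0, 3.7]
grip_width: 0.0259
grip_force: 12.0
```

Request:
{"method": "carry_out", "body": {"motion": "0 0 0.03 0 0 0 255;0 0 0.04 0 0 0 255;0 0 0.04 0 0 0 255;0 0.01 0.04 0 0 0 255;0 0.03 0.03 0 0 0 255;0 0.035 0 0 0 0 255;0 0.035 0 0 0 0 255;0 0.035 0 0 0 0 255;0 0.035 0 0 0 0 255;0 0.035 0 0 0 0 255;0 0.03 0 0 0 0 255;0 0.015 -0.02 0 0 0 255;0 0 -0.03 0 0 0 255;0 0 -0.04 0 0 0 255;0 0 -0.04 0 0 0 255;0 0 -0.03 0 0 0 255;0 0 -0.015 0 0 0 255;0 0 -0.01 0 0 0 255;0 0 0 0 0 0 255;0 0 0 0 0 0 255"}}

```text
time_s: 5.3
ee_pos: [0.4429, 0.5003, 0.0261]
eef_rot: [3.141, -0.0, 2.006]
force: [1.2, 0.1, -0.2]
grip_width: 0.0261
grip_force: 12.0
```

Request:
{"method": "carry_out", "body": {"motion": "0 0 -0.002 0 0 0 255;0 0 -0.002 0 0 0 255;0 0 -0.002 0 0 0 255;0 0 -0.001 0 0 0 255;0 0 0 0 0 0 255;0 0 0 0 0 0 255"}}

```text
time_s: 5.8
ee_pos: [0.4428, 0.5003, 0.0192]
eef_rot: [3.141, -0.0, 2.006]
force: [-2.3, -1.5, 5.4]
grip_width: 0.0263
grip_force: 12.0
```

Request:
{"method": "carry_out", "body": {"motion": "0 0 0 0 0 0 120;0 0 0 0 0 0 120;0 0 0 0 0 0 120;0 0 0 0 0 0 120;0 0 0.02 0 0 0 120;0 0 0.04 0 0 0 120;0 0 0.04 0 0 0 120;0 0 0.04 0 0 0 120;0 0 0.04 0 0 0 120;0 0 0.02 0 0 0 120;0.009 -0.017 0 0 0 6.15 120;0.009 -0.017 0 0 0 6.15 120;0.009 -0.017 0 0 0 6.15 120;0.01 -0.017 0 0 0 6.15 120;0.01 -0.017 0 0 0 6.15 120;0.01 -0.017 0 0 0 6.15 120;0 0 -0.02 0 0 0 120;0 0 0 0 0 0 120"}}

```text
time_s: 7.3
ee_pos: [0.4994, 0.3966, 0.1954]
eef_rot: [-3.138, -0.002, 2.649]
force: [-0.0, 0.4, -1.4]
grip_width: 0.0501
grip_force: 0.0
```

Run:
```python
from h import *
o=ctrl.get_obs();print(o['ee_pos'],np.degrees(o['eef_rot']),o['grip_width'],o['time_s'],o['force'])
c=cam('scene')
hsv=cv2.cvtColor(c['pixels'],cv2.COLOR_RGB2HSV)
red=(hsv[:,:,1]>130)&((hsv[:,:,0]<10)|(hsv[:,:,0]>170))
P,uv=cloud(c,red);m=(abs(P[:,0]-.443)<.06)&(abs(P[:,1]-.5)<.06);Q=P[m]
print(len(Q),Q.min(0),Q.max(0),Q.mean(0))
for a,b in((0,.016),(.03,.05)):
  q=Q[(Q[:,2]>a)&(Q[:,2]<b)];print(len(q),np.array([q.min(0),q.max(0)]).round(3).tolist())
P,uv=cloud(c);m=(abs(P[:,0]-.5)<.06)&(abs(P[:,1]-.4)<.06)&(P[:,2]>.117)&(P[:,2]<.123)
r=cv2.minAreaRect((P[m][:,:2]*1000).astype(np.float32));print(r)
w=cam('wrist','w2.png')
```

```text
[0.49942677 0.39661411 0.19541011] [-1.79789419e+02 -1.02263780e-01  1.51777756e+02] 0.05008143968435181 7.3 [-0.0035305   0.38384377 -1.37345344]
584 [ 0.4158842   0.47747351 -0.00226615] [0.45902031 0.52600962 0.04526249] [0.43502207 0.50429689 0.0200247 ]
367 [[0.416, 0.477, 0.002], [0.459, 0.526, 0.016]]
161 [[0.429, 0.487, 0.031], [0.457, 0.513, 0.045]]
((499.4542541503906, 399.31402587890625), (90.7357406616211, 84.12300109863281), 60.74098205566406)
```

View pics/w2.png

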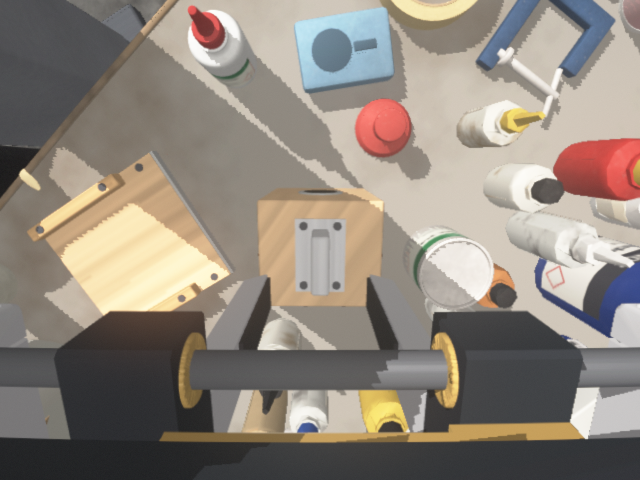

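The part stands upright at (383,127) and the lug at (320,257) is centred between the fingers.

Request:
{"method": "carry_out", "body": {"motion": "0 0.002 -0.02 0 0 0 120;0 0 -0.025 0 0 0 120;0 0 -0.016 0 0 0 120;0 0 -0.01 0 0 0 120;0 0 0 0 0 0 120;0 0 0 0 0 0 255;0 0 0 0 0 0 255;0 0 0 0 0 0 255;0 0 0 0 0 0 255;0 0 0 0 0 0 255;0 0 0 0 0 0 255;0 0 0 0 0 0 255;0 0 0.01 0 0 0 255;0 0 0.015 0 0 0 255;0 0 0.015 0 0 0 255;0 0 0 0 0 0 255;0 0 0 0 0 0 255", "grip_force": 45}}

```text
time_s: 8.82
ee_pos: [0.4997, 0.4001, 0.1677]
eef_rot: [3.141, 0.0, 2.65]
force: [-0.6, -0.6, -4.8]
grip_width: 0.012
grip_force: 45.0
```

Request:
{"method": "carry_out", "body": {"motion": "-0.0083 -0.007 0 0 0 -6.53 255;-0.0083 -0.007 0 0 0 -6.53 255;-0.0083 -0.007 0 0 0 -6.53 255;-0.0083 -0.007 0 0 0 -6.53 255;-0.0083 -0.007 0 0 0 -6.53 255;-0.0083 -0.007 0 0 0 -6.53 255;-0.0083 -0.007 0 0 0 -6.53 255;-0.0083 -0.007 0 0 0 -6.53 255;-0.0083 -0.005 0 0 0 -6.53 255;0 0 -0.01 0 0 0 255;0 0 -0.01 0 0 0 255;0 0 -0.008 0 0 0 255;0 0 0 0 0 0 255;0 0 0 0 0 0 255;0 0 0 0 0 0 255"}}

```text
time_s: 10.07
ee_pos: [0.4252, 0.3392, 0.1393]
eef_rot: [-3.141, 0.0, 1.626]
force: [-0.5, 0.4, -5.0]
grip_width: 0.0117
grip_force: 45.0
```

Run:
```python
from h import *
o=ctrl.get_obs();print(o['ee_pos'],np.degrees(o['eef_rot']),o['force'])
c=cam('scene','s2.png')
P,uv=cloud(c)
m=(abs(P[:,0]-.425)<.08)&(abs(P[:,1]-.338)<.08)&(P[:,2]>.125)&(P[:,2]<.136)
r=cv2.minAreaRect((P[m][:,:2]*1000).astype(np.float32));print(r,np.median(P[m][:,2]))
for y in(.378,.384):
  m=(abs(P[:,0]-.425)<.07)&(abs(P[:,1]-y)<.003)&(P[:,2]>.03)&(P[:,2]<.11);print(m.sum())
m=(abs(P[:,0]-.425)<.06)&(P[:,1]>.36)&(P[:,1]<.41)&(P[:,2]>.02)&(P[:,2]<.12)
Q=P[m];A=np.c_[Q[:,[0,2]],np.ones(len(Q))];s=np.linalg.lstsq(A,Q[:,1],rcond=None)[0];print('face y=',s,s@[.425,.06,1],np.percentile(Q[:,0],[1,99]),Q[:,2].min())
```

```text
[0.4252069  0.33919915 0.1392753 ] [-1.79991971e+02  5.84735698e-03  9.31474037e+01] [-0.50265641  0.38510397 -5.03936726]
((424.9477844238281, 338.4136047363281), (92.95320892333984, 83.70170593261719), 3.828301191329956) 0.1317347542265228
1122
34
face y= [ 0.09837117 -0.00337993  0.33599631] 0.377601263811044 [0.37755208 0.4660098 ] 0.02003711897933924
```

View pics/s2.png

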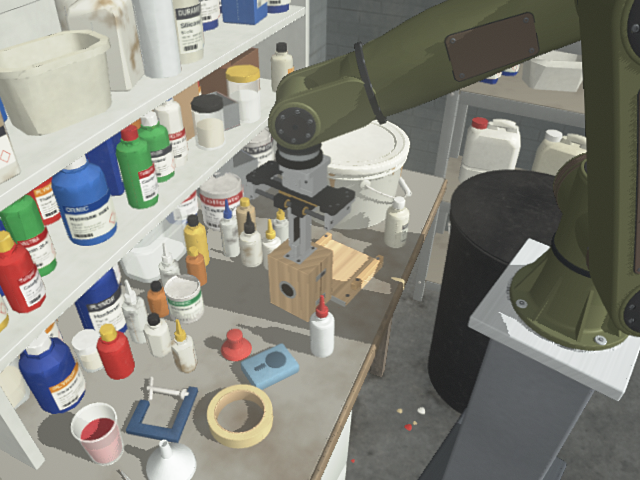

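The picture shows the case held in front of the fence at about (300,285), with its hole facing the camera, away from the board.

Request:
{"method": "carry_out", "body": {"motion": "0 0 -0.004 0 0 0 255;0 0 -0.004 0 0 0 255;0 0 -0.002 0 0 0 255;0 0 -0.001 0 0 0 255;0 0 -0.001 0 0 0 255;0 0 0 0 0 0 255;0 0 0 0 0 0 255"}}

```text
time_s: 10.7
ee_pos: [0.425, 0.3391, 0.1275]
eef_rot: [3.141, -0.0, 1.625]
force: [0.1, -0.4, -4.3]
grip_width: 0.0117
grip_force: 45.0
```

Request:
{"method": "carry_out", "body": {"motion": "0 0 -0.001 0 0 0 255;0 0 0 0 0 0 255;0 0 -0.001 0 0 0 255;0 0 0 0 0 0 255;0 0 0 0 0 0 255"}}

```text
time_s: 11.12
ee_pos: [0.4252, 0.3393, 0.1274]
eef_rot: [3.14, -0.001, 1.625]
force: [-7.0, -4.0, 15.8]
grip_width: 0.0115
grip_force: 45.0
```

Request:
{"method": "carry_out", "body": {"motion": "0 0 0 0 0 0 150;0 0 0 0 0 0 150;0 0 0 0 0 0 150;0 0 0 0 0 0 150;0 0 0.01 0 0 0 150;0 0 0.02 0 0 0 150;0 0 0.03 0 0 0 150;-0.001 0.02 0 0 0 0 150;-0.001 0.02 0 0 0 0 150;-0.001 0.02 0 0 0 0 150;-0.001 0.02 0 0 0 0 150;0 0 0 0 0 0 150;0 0 0 0 0 0 150"}}

```text
time_s: 12.2
ee_pos: [0.4207, 0.4194, 0.1856]
eef_rot: [-3.142, 0.0, 1.626]
force: [-0.2, -0.4, 0.4]
grip_width: 0.0386
grip_force: 0.0
```

Run:
```python
from h import *
o=ctrl.get_obs();print(o['ee_pos'],np.degrees(o['eef_rot']),o['force'],o['grip_width'])
for n in('top','scene'):
  c=cam(n,n+'3.png')
  P,uv=cloud(c)
  m=(abs(P[:,0]-.425)<.08)&(abs(P[:,1]-.338)<.08)&(P[:,2]>.115)&(P[:,2]<.125)
  r=cv2.minAreaRect((P[m][:,:2]*1000).astype(np.float32));print(n,m.sum(),r,np.median(P[m][:,2]))
  m=(P[:,0]>.34)&(P[:,0]<.52)&(P[:,1]>.1)&(P[:,1]<.32)&(P[:,2]>.008)&(P[:,2]<.034)
  Q=P[m];print(m.sum(),Q.max(0),Q.min(0))
cv2.imwrite('pics/crop3.png',cv2.resize(cv2.imread('pics/top3.png')[150:330,180:440],None,fx=3,fy=3,interpolation=cv2.INTER_CUBIC))
```

```text
[0.42074834 0.41936669 0.18560026] [-1.79998648e+02  7.86134286e-03  9.31564106e+01] [-0.15435499 -0.37592075  0.41468127] 0.03863858830365652
top 219 ((454.8758544921875, 308.6537170410156), (63.28523635864258, 30.800064086914062), 41.2579231262207) 0.11993877216115956
3638 [0.51976821 0.29950926 0.03398421] [0.35806736 0.10015134 0.00800083]
scene 1135 ((424.1334533691406, 339.1810607910156), (92.30467987060547, 82.81764221191406), 2.267909526824951) 0.12003765548338363
2225 [0.51923411 0.31979068 0.03398405] [0.3551562  0.10054791 0.00807479]
```

View pics/crop3.png

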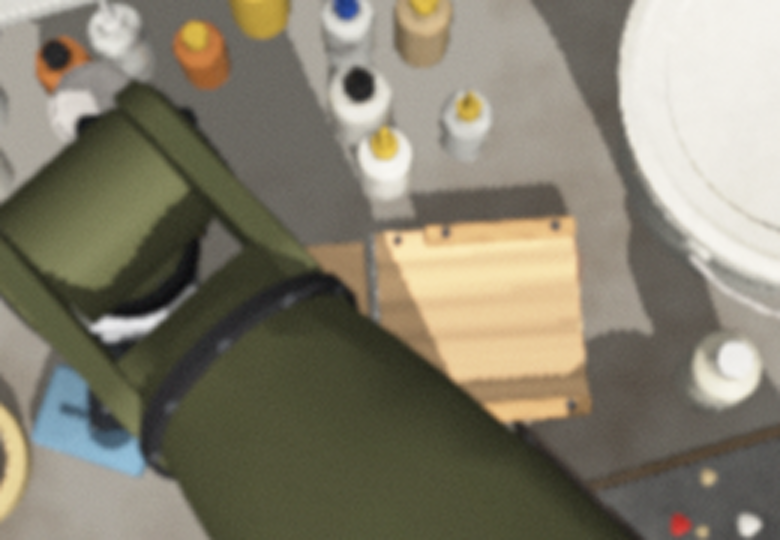

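The crop shows the case standing square just left of the fence (its top edge at u≈363, the fence at u≈377). The bystanders have not moved.

Request:
{"method": "carry_out", "body": {"motion": "0 0 -0.02 0 0 0 150;0 0 -0.03 0 0 0 150;0 0 -0.02 0 0 0 150;0 0 -0.0105 0 0 0 150;0.0005 -0.01 0 0 0 0 150;0.0005 -0.01 0 0 0 0 150;0.0005 -0.008 0 0 0 0 150;0.0003 -0.006 0 0 0 0 150;0.0003 -0.006 0 0 0 0 150;0.0003 -0.006 0 0 0 0 150;0.0003 -0.006 0 0 0 0 150;0.0003 -0.006 0 0 0 0 150;0 0 0 0 0 0 150"}}

```text
time_s: 13.38
ee_pos: [0.424, 0.3599, 0.1049]
eef_rot: [-3.141, 0.001, 1.624]
force: [-0.2, 2.1, 1.8]
grip_width: 0.0388
grip_force: 0.7
```

```bash
cat > m.py <<'E'
from h import *
o=ctrl.get_obs();print(o['time_s'],o['ee_pos'],np.degrees(o['eef_rot'])[2],o['force'],o['grip_width'])
c=cam('scene')
P,uv=cloud(c)
m=(abs(P[:,0]-.42)<.06)&(P[:,1]>.20)&(P[:,1]<.39)&(P[:,2]>.035)&(P[:,2]<.16)
Q=P[m]
# normals per region via local plane: crude RANSAC
rng=np.random.default_rng(0)
for k in range(2):
  best=None
  for i in range(200):
    a,b,d=Q[rng.choice(len(Q),3)];n=np.cross(b-a,d-a);l=np.linalg.norm(n)
    if l<1e-5:continue
    n/=l;i=abs((Q-a)@n)<.002
    if best is None or i.sum()>best.sum():best=i
  q=Q[best];n=np.linalg.svd(q-q.mean(0),full_matrices=False)[2][2];n=n*np.sign(n[2]+1e-9)
  print(len(q),'c',q.mean(0).round(4),'n',n.round(3),q.min(0).round(3),q.max(0).round(3));Q=Q[~best]
E
python3 m.py
```

```text
13.3833 [0.42398803 0.35991359 0.10488394] 93.060918692748 [-0.17512041  2.05658425  1.81650773] 0.03882238638878898
1364 c [0.4176 0.3572 0.081 ] n [-0.068  0.956  0.285] [0.378 0.335 0.035] [0.468 0.374 0.138]
826 c [0.381  0.3149 0.0838] n [-0.998 -0.055  0.001] [0.377 0.264 0.035] [0.386 0.364 0.137]
```

Request:
{"method": "carry_out", "body": {"motion": "0.0003 -0.006 0 0 0 0 150;0.0003 -0.006 0 0 0 0 150;0.0003 -0.006 0 0 0 0 150;0.0003 -0.005 0 0 0 0 150;0.0003 -0.005 0 0 0 0 150;0.0003 -0.004 0 0 0 0 150;0.0002 -0.004 0 0 0 0 150;0 0 0 0 0 0 150;0 0 0 0 0 0 150;0 0 0 0 0 0 150;0 0 0 0 0 0 150;0 0 0 0 0 0 150;0 0 0 0 0 0 150"}}

```text
time_s: 14.52
ee_pos: [0.427, 0.3255, 0.1065]
eef_rot: [3.138, -0.002, 1.625]
force: [1.0, 3.8, 14.2]
grip_width: 0.0387
grip_force: 5.9
```

```bash
python3 m.py
```

```text
14.5167 [0.42700541 0.32548893 0.10645191] 93.09416003629163 [ 1.04196328  3.7662886  14.15399019] 0.038714854853252205
1699 c [0.4212 0.3295 0.0922] n [-0.039  0.762  0.647] [0.378 0.284 0.051] [0.471 0.366 0.143]
854 c [0.3824 0.2915 0.0804] n [0.999 0.044 0.001] [0.379 0.225 0.035] [0.386 0.359 0.14 ]
```

Request:
{"method": "carry_out", "body": {"motion": "0.0002 -0.005 0.002 0 0 0 150;0.0002 -0.005 0.002 0 0 0 150;0.0002 -0.005 0.001 0 0 0 150;0.0002 -0.005 0.001 0 0 0 150;0.0002 -0.005 0 0 0 0 150;0 0 0 0 0 0 150;0 0 0 0 0 0 150;0 0 0 0 0 0 150;0 0 0 0 0 0 150;0 0 0 0 0 0 150"}}

```text
time_s: 15.4
ee_pos: [0.4269, 0.3002, 0.1108]
eef_rot: [-3.141, 0.0, 1.625]
force: [-0.0, 0.2, 0.2]
grip_width: 0.0386
grip_force: 0.0
```

```bash
python3 m.py
```

```text
15.4 [0.42688034 0.30019128 0.11080487] 93.10129613390401 [-0.00283344  0.19742898  0.23625319] 0.0386001368802293
1326 c [0.4228 0.2699 0.0917] n [-0.003  0.001  1.   ] [0.38  0.2   0.089] [0.475 0.325 0.094]
680 c [0.4255 0.3222 0.0622] n [ 0.036 -0.999  0.012] [0.379 0.319 0.035] [0.47  0.326 0.096]
```

Request:
{"method": "carry_out", "body": {"motion": "0 0.01 0.03 0 0 0 150;0 0.02 0.04 0 0 0 150;0 0.03 0.03 0 0 0 150;0 0.03 0 0 0 0 150;0 0.03 0 0 0 0 150;0 0.03 0 0 0 0 150;0 0.03 0 0 0 0 150;0 0.02 0 0 0 0 150;0 0 0 0 0 0 150;0 0 0 0 0 0 150"}}

```text
time_s: 16.28
ee_pos: [0.4265, 0.4986, 0.2068]
eef_rot: [-3.141, 0.001, 1.626]
force: [0.2, 0.0, 0.2]
grip_width: 0.0389
grip_force: 0.0
```

Run:
```python
from h import *
o=ctrl.get_obs();print(o['ee_pos'],o['time_s'])
for n in('top','scene'):
  c=cam(n,n+'4.png')
  P,uv=cloud(c)
  m=(abs(P[:,0]-.425)<.08)&(abs(P[:,1]-.25)<.1)&(P[:,2]>.087)&(P[:,2]<.097)
  r=cv2.minAreaRect((P[m][:,:2]*1000).astype(np.float32));print(n,m.sum(),r)
cv2.imwrite('pics/crop4.png',cv2.resize(cv2.imread('pics/top4.png')[150:330,180:440],None,fx=3,fy=3,interpolation=cv2.INTER_CUBIC))
```

```text
[0.42653069 0.49855669 0.20681899] 16.2833
top 2467 ((427.8423767089844, 262.68353271484375), (90.46749877929688, 120.1180419921875), 2.601072072982788)
scene 1923 ((427.82763671875, 263.57879638671875), (91.84915924072266, 123.10615539550781), 2.4508700370788574)
```

View pics/crop4.png

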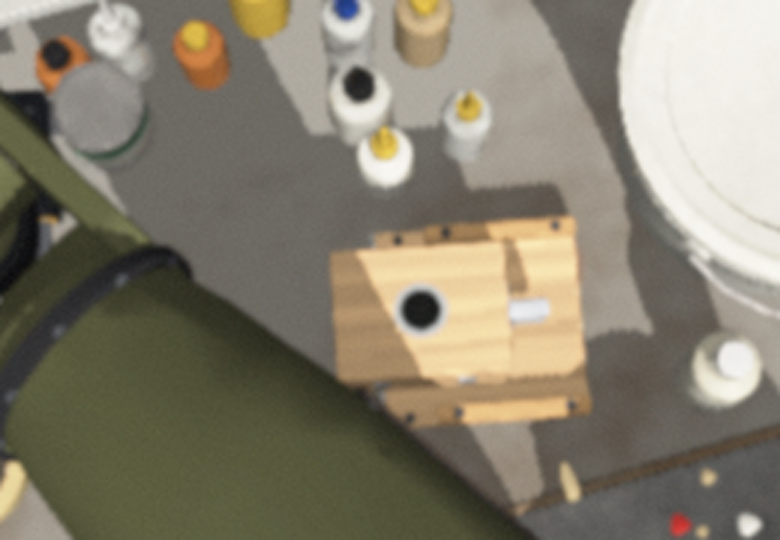

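The case lies flat with the pour hole up at crop (420,310), between the rails. Its centre is about 29 mm past the fence and within 2 mm of the middle line.

```bash
python3 -c "
from station import ctrl
print(ctrl.hand_in())"
```

```text
the job is handed in; nothing more can be done
None
```

I handed the job in, but no verdict came back. By my last measurements, the cast part stands upright on the bench. The mould case lies flat on the board, hole up and about 29 mm past the front edge (20 to 85 mm allowed). The bystanders that I could see in the pictures had not moved.

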